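# Draw the isolator key from a test car and hang it up

## Robot

A 7-joint arm with a two-finger parallel gripper is mounted at the origin on the work surface. World frame = base frame: x ahead of the robot, y to its left, z up, the work surface at z = 0. Lengths are in m, angles in rad, forces in N, time in s.
With the tool pointing down it reaches from about 0.425 to 0.925 m from the base axis. Payload 6.8 kg.
Tool frame: the origin (TCP) lies midway between the tips of the shut fingers; the grasp point (between the pads) lies 19 mm behind it; y points along the fingers, z is the direction in which the jaws open and shut, and the axes are right-handed (so a half turn about y gives the same grasp; the last joint's range is limited). The gripper opens to 85 mm and grips with 20 to 120 N. Pads are 22 mm wide; open, the fingers measure 114 mm over their backs; the gripper's body (76 mm by 85 mm) begins 54 mm behind the grasp point. The pads swing forward as they close: fully open they stand 13 mm farther back than shut.
Start: joints at [1.024, 0.477, 0.022, 1.555, -0.011, 1.109, -0.083], TCP at [0.287, -0.611, 0.231] pointing down, gripper open.
Joint ranges: [-2.96, 2.96], [-0.34, 2.1], [-1.41, 1.46], [0.24, 2.44], [-1.37, 4.51], [0.17, 1.92], [-2.96, 2.96]. Speed limits (rad/s): [2.39, 2.39, 3.14, 3.14, 3.14, 3.14, 3.14].

## Interface

Orientations are given as a rotation vector (axis times angle).
In Python, from bench import r gives the robot as it stands.
- The arm moves only by the tool send_rows, never from a script. Its argument "rows" is text: rows parted by semicolons, each of 6 numbers parted by spaces: the shift along the world's x, y, z in m, then the turn, a rotation vector about the world's x, y, z in rad. A call has 1 to 20 rows; each row shifts and turns the commanded pose from where the row before left it; what a row does not reach is not made up. A row lasts 1/10 s, in which the tool goes at most 50 mm and 8.59 degrees, less where a joint would pass 70% of its speed; a pose out of reach is approached as far as the arm can. A call is refused whole if a number of a shift passes 0.05 or a number of a turn 0.15, either way. A call with a gripper value outside its range is refused whole. "grip" is the finger opening in m, from 0 to 0.0854, set as the call begins (left out, the last holds). The fingers move at their own pace and stop on an object; "grip_force" is the grip in N (left out, the last holds). Time passes only in rows, so rows that do not move let the fingers close. It gives the time, the measured TCP pose, the force and the opening at its end, in the units of the state.
- r.get_obs(): the state, without advancing time (a new reading comes with each control period).
- r.grab_frame(name): name is "scene" or "top"; returns a dict with "pixels" (480x640x3 uint8, red, green, blue), "intrinsics" (3x3 intrinsics, pixels), "position" and "orientation" of the camera in the world. Camera axes: x right, y up, looking along -z (the intrinsics and any distortion apply to the point x, -y, -z); pixel columns grow to the right and rows downward; lengths in m; the calibration is good to about 2 mm. A picture is of the moment at which its call begins. There is no depth.
- r.hand_in(): hands the job in, once; it reports no verdict.
The state is a dict: "clock": time; "joints": joint angles; "qvel": joint speeds; "tau": joint torques, N m; "tcp_pos": TCP position; "orientation": TCP orientation; "contact_force": force on the tool from outside, world axes, zero at the start; "moment": the same for the moment, N m; "grip_width": finger opening in m.
Only numpy, scipy, OpenCV 4.12 (cv2) and the standard library are available. Lean on these libraries where they do the work, as an engineer would, in place of code of your own. Each camera call takes 0.05 s, during which the arm holds its last target.

## Task

Make the test car safe for rewiring: draw the red key out of the battery isolator and hang it by its round cap well inside the green fork, upright and let go. Lift the key until the guard hidden under the cover stops it, then turn it anticlockwise (seen from above), feeling for the slot that lets its cross-piece through, and lift it out. Leave the other things on the deck where they are.

Things in the scene. Friction and masses are not known exactly. Their poses are not given: they have to be found in the camera images.
- key_grip (a point): Centre of the upright red blade handle of the loose key (0.2 to 0.33 kg), on the key's axis. The blade is 52 mm long (key x), 14 mm thick (key y) and 60 mm high (key z, up); this point is half-way up it. Under the blade is a round black cap 72 mm across, 6 mm thick, its underside 36 mm below this point; at the start it rests on the isolator's cover.
- key_bit (a point): Centre of the flat brass cross-piece at the key's foot, 68 mm below key_grip on the key's axis: 46 mm long (along key x, in line with the blade), 10 mm wide, 12 mm high. A stem 14 mm in diameter joins it to the cap. At the start it is hidden in the isolator, its top 10 mm below the guard.
- isolator: Fixed black box 120 x 120 mm, 80 mm high, with a yellow 8 mm cover that has a round 58 mm hole on the box's z axis, in which the key stands at the start. Origin: centre of its underside, z up. The cross-piece is clear of the cover once the key has risen 38 mm or more.
- guard_slot (a point): Fixed point on the hole's axis at the underside of the hidden 8 mm guard plate, 64 mm above the deck; the guard has one straight slot 56 x 20 mm centred here. Its direction is unknown: this point's axes are the box's and do not show it. Turned 34 to 86 degrees anticlockwise (yaw growing) from its start the key lines up, good to 8 degrees; no stop marks it: feel with light upward pulls.
- fork_seat (a point): Seat point of the fixed green fork, on its top surface, 90 mm above the deck, mid-way between the two prongs (10 mm thick, 35 mm wide, 30 mm gap). The gap opens to the fork's own -x, its mouth 40 mm from this point, and ends 17 mm beyond it (+x). A post 45 mm beyond is no higher. The key hangs with its stem in the gap, its cap on the prongs; the space below is free.
- terminal_box: Bystander: loose aluminium terminal box 80 x 200 x 55 mm with red and black terminals and two wire handles up to 88 mm high, origin at the centre of its underside.
- screwdriver: Bystander: orange-handled screwdriver lying on the deck.
- spray_can: Bystander: standing can, 52 mm in diameter and 150 mm high, origin at the centre of its underside.
- tape: Bystander: green ring (roll) lying flat, 90 mm across, 20 mm high, origin at the centre of its underside.

How it is judged:
On the way:
1. the key is drawn straight up, clear of the isolator's cover (z of key_grip in the frame of isolator above 0.154 m and horizontal distance between key_grip and isolator below 0.06 m), for 0.05 s.
At the end, for the whole second after the job is handed in: The key hangs at rest in the fork, its axis within 20 mm of the seat point (seen from above), its cap resting on the prongs (underside within about 5 mm of their top), upright within 7 degrees, and let go (horizontal distance between key_grip and fork_seat below 0.02 m and z of key_grip in the frame of fork_seat between 0.03 and 0.041 m and angle between key_grip's own z axis and vertical below 0.12 rad and linear speed of key below 0.02 m/s); the robot touches nothing.
It fails at once if a bystander (terminal box, screwdriver, can or tape) is moved more than 30 mm (distance of any of terminal_box, screwdriver, spray_can, tape from where it was at the start of the episode above 0.03 m).
It also fails if it takes over 56 s, if anything falls off the work surface, if the arm or the gripper's body presses on something with over 40 N, if the wrist force passes 120 N, or if a joint passes its speed limit or range.

## Working session

There is one attempt and no reset: what is moved stays moved. The work goes in short steps, Python scripts to look and compute and a tool call to move; the robot and the scene stay as the last step left them, time stands still between calls to the robot, and variables do not carry over. Pictures are saved under pics/ and viewed, and the job is handed in when it is done.

Besides the shell and the picture viewer there is one more tool, called as name(argument=value, ...), one argument or row to a line, values as JSON. send_rows: Moves the arm, as the interface text tells. Its arguments: {"type":"object","properties":{"rows":{"type":"string"},"grip":{"type":"number"},"grip_force":{"type":"number"}},"required":["rows"]}

```bash
ls; mkdir -p pics
python3 - <<'E'
from bench import r
import cv2,pickle
o=r.get_obs();print({k:o[k] for k in('clock','tcp_pos','orientation','contact_force','grip_width')})
F={}
for n in('scene','top'):
    f=r.grab_frame(n);F[n]=f
    cv2.imwrite(f'pics/{n}0.png',f['pixels'][:,:,::-1]);print(n,f['intrinsics'],f['position'],f['orientation'])
    print([k for k in f])
pickle.dump(F,open('f0.pkl','wb'))
E
```

```text
pics
{'clock': 0.0, 'tcp_pos': array([ 0.28649341, -0.61054149,  0.23032652]), 'orientation': array([-0.44178099,  1.98044672, -1.97694679]), 'contact_force': array([-0.11460937, -0.0251153 ,  0.37199264]), 'grip_width': 0.0853044686486894}
scene [[436.67112432   0.         325.57247183]
 [  0.         436.67112432 236.95600828]
 [  0.           0.           1.        ]] [1.18278172 0.04057272 0.69798693] [0.59550553 0.63682542 1.5223717 ]
['pixels', 'intrinsics', 'position', 'orientation']
top [[586.42295486   0.         322.69871625]
 [  0.         586.42295486 235.77222955]
 [  0.           0.           1.        ]] [ 0.40438075 -0.0035182   1.10875353] [ 0.16885935 -0.13917954 -1.5510586 ]
['pixels', 'intrinsics', 'position', 'orientation']
```

View pics/scene0.png

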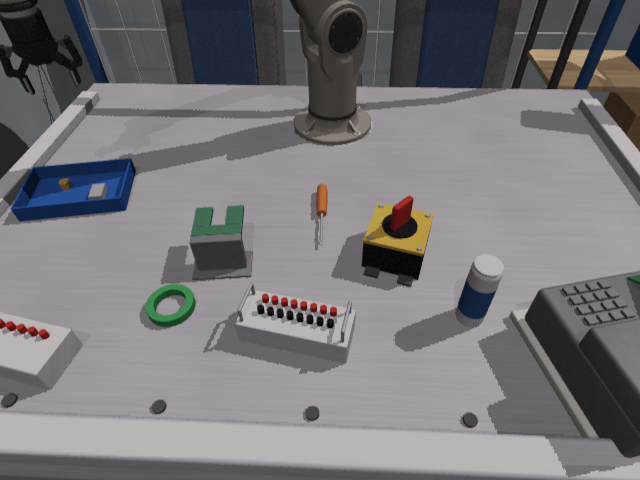

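View pics/top0.png

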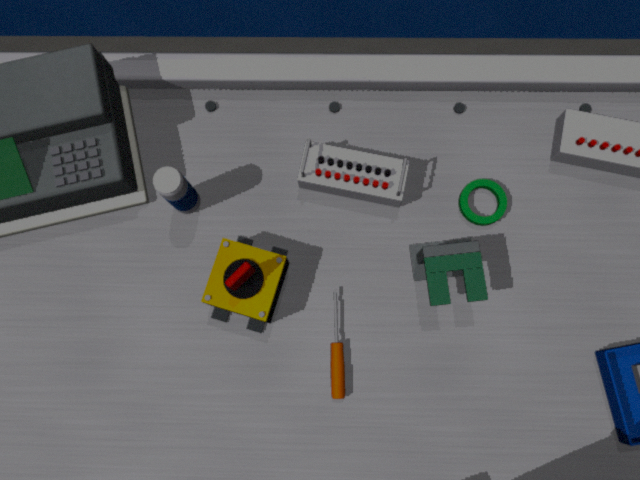

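The top view shows the isolator (yellow cover) around (246,280) with the red blade around (240,277), the fork prongs at (455,275) with the mouth towards the image bottom (-x), and the tape at (483,202). The screwdriver (338,345) lies between the isolator and the fork. Next I'll measure positions.

```bash
cat > h.py <<'E'
import numpy as np,cv2
from scipy.spatial.transform import Rotation as R
def proj(f,P):
    P=np.atleast_2d(P);c=R.from_rotvec(f['orientation']).inv().apply(P-f['position'])
    K=f['intrinsics'];q=np.c_[c[:,0],-c[:,1],-c[:,2]];q=q/q[:,2:];return (q@K.T)[:,:2]
def ray(f,uv,z):
    uv=np.atleast_2d(uv).astype(float);K=f['intrinsics']
    d=np.c_[(uv[:,0]-K[0,2])/K[0,0],-(uv[:,1]-K[1,2])/K[1,1],-np.ones(len(uv))]
    d=R.from_rotvec(f['orientation']).apply(d);s=(z-f['position'][2])/d[:,2]
    return f['position']+s[:,None]*d
def rayd(f,uv):
    a=ray(f,uv,0)[0]-f['position'];return f['position'],a/np.linalg.norm(a)
def tri(fa,ua,fb,ub):
    p,a=rayd(fa,ua);q,b=rayd(fb,ub);s=np.linalg.lstsq(np.c_[a,-b],q-p,rcond=None)[0]
    A=p+s[0]*a;B=q+s[1]*b;return (A+B)/2,np.linalg.norm(A-B)
def hsv(f):return cv2.cvtColor(f['pixels'],cv2.COLOR_RGB2HSV)
def big(m,roi=None):
    m=m.astype(np.uint8)
    if roi: z=np.zeros_like(m);x0,y0,x1,y1=roi;z[y0:y1,x0:x1]=m[y0:y1,x0:x1];m=z
    c=cv2.findContours(m,cv2.RETR_EXTERNAL,cv2.CHAIN_APPROX_NONE)[0]
    return max(c,key=cv2.contourArea)
E
python3 - <<'E'
import pickle;from h import *
F=pickle.load(open('f0.pkl','rb'));t=F['top'];s=F['scene']
H=hsv(t);h,S,V=[H[:,:,i].astype(int) for i in range(3)]
c=big((h>20)&(h<35)&(S>120)&(V>60),(180,220,310,340))
w=ray(t,c[:,0],0.088 if False else 0.08)
for z in (0.08,0.088):
  w=ray(t,c[:,0],z);rc=cv2.minAreaRect((w[:,:2]*1000).astype(np.float32));print('cover',z,rc)
red=((h<8)|(h>172))&(S>130)&(V>50)
c=big(red,(200,240,280,310));print('red rect px',cv2.minAreaRect(c),cv2.approxPolyDP(c,2,True)[:,0].tolist())
g=(h>60)&(h<90)&(S>80)&(V>30)
c=big(g,(410,235,500,315));a=cv2.approxPolyDP(c,2.5,True)[:,0];print('fork',a.tolist());print(ray(t,a,0.09)[:,:2].round(4).tolist())
for n,f,roi,z in(('t',t,(190,230,300,330),0),('s',s,(360,180,440,280),0)):
  im=f['pixels'][roi[1]:roi[3],roi[0]:roi[2],::-1];cv2.imwrite(f'pics/z{n}.png',cv2.resize(im,None,fx=6,fy=6,interpolation=cv2.INTER_CUBIC))
Hs=hsv(s);h,S,V=[Hs[:,:,i].astype(int) for i in range(3)]
c=big(((h<8)|(h>172))&(S>130)&(V>50),(370,180,440,250));print('red scene',cv2.approxPolyDP(c,2,True)[:,0].tolist())
g=(h>60)&(h<90)&(S>80)&(V>30)
c=big(g,(180,190,260,250));a=cv2.approxPolyDP(c,1.5,True)[:,0];print('fork s',a.tolist());print(ray(s,a,0.09)[:,:2].round(4).tolist())
im=np.hstack([cv2.resize(f['pixels'][b:b+80,a:a+100,::-1],None,fx=4,fy=4) for f,a,b in((t,405,235),(s,175,195))]);cv2.imwrite('pics/zf.png',im)
E
```

```text
cover 0.08 ((530.0520629882812, 156.1750030517578), (120.87606048583984, 122.0522232055664), 73.94580841064453)
cover 0.088 ((529.0748901367188, 154.93313598632812), (119.93606567382812, 121.10311126708984), 73.94580841064453)
red rect px ((237.25001525878906, 274.2500305175781), (9.192387580871582, 31.11269760131836), 45.0) [[247, 262], [226, 279], [227, 286], [231, 287], [250, 268]]
fork [[479, 252], [423, 258], [431, 305], [449, 303], [445, 273], [448, 270], [463, 271], [468, 301], [487, 298]]
[[0.5815, -0.2571], [0.5696, -0.159], [0.4877, -0.1713], [0.4915, -0.2024], [0.5436, -0.1968], [0.5489, -0.2021], [0.5475, -0.2281], [0.4955, -0.2351], [0.5011, -0.268]]
red scene [[411, 197], [394, 206], [390, 226], [393, 230], [409, 219]]
fork s [[243, 207], [228, 207], [226, 223], [220, 226], [210, 225], [212, 208], [197, 209], [191, 234], [241, 233]]
[[0.4943, -0.1715], [0.4954, -0.2033], [0.5447, -0.1973], [0.5539, -0.2076], [0.5517, -0.2286], [0.4998, -0.2366], [0.5042, -0.2675], [0.5789, -0.2604], [0.5724, -0.1614]]
```

View pics/zt.png

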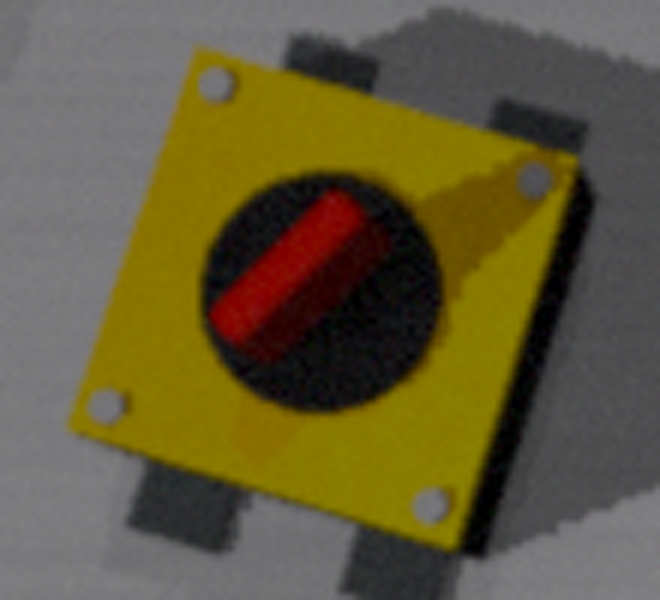

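View pics/zs.png

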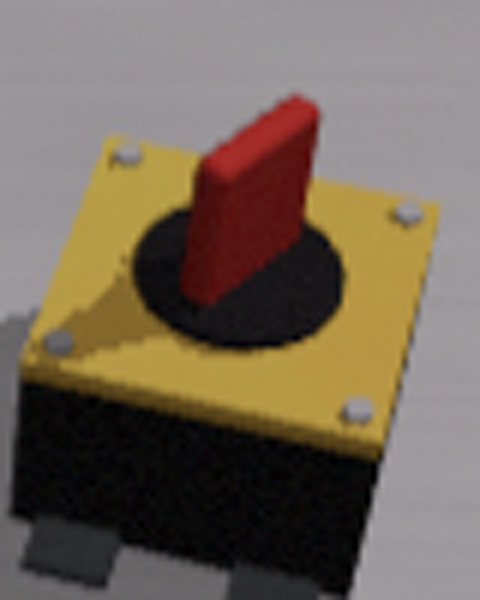

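View pics/zf.png

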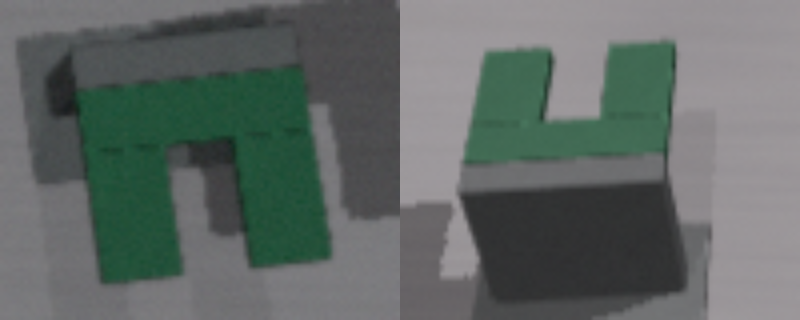

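Run:
```python
import pickle;from h import *
F=pickle.load(open('f0.pkl','rb'));t=F['top'];s=F['scene']
M=R.from_rotvec([-0.44178099,  1.98044672, -1.97694679]).as_matrix();print(M.round(3))
print('jaw yaw',np.degrees(np.arctan2(M[1,2],M[0,2])))
# bright top face of blade (top view), subpixel by moments
p=t['pixels'].astype(int)
H=hsv(t);h,S,V=[H[:,:,i].astype(int) for i in range(3)]
red=((h<8)|(h>172))&(S>130)
roi=p[255:295,218:262,0];print(np.sort(roi[red[255:295,218:262]])[::12])
for th in(100,120):
  c=big(red&(V>th),(200,240,280,310));w=ray(t,c[:,0],0.146);rc=cv2.minAreaRect((w[:,:2]*1000).astype(np.float32));print(rc)
# dark cap ellipse
for n,f,roi in(('t',t,(215,250,275,305)),('s',s,(378,205,422,242))):
  H=hsv(f);h,S,V=[H[:,:,i].astype(int) for i in range(3)]
  y=((h>18)&(h<35)&(S>100)&(V>40))
  c=big(~y,roi);w=ray(f,c[:,0],0.083)
  print(n,cv2.minEnclosingCircle((cv2.convexHull(c)).astype(np.float32)),cv2.fitEllipse((w[:,:2]*1000).astype(np.float32)))
# triangulate blade top corners (by eye from zooms)
tz=lambda u,v:((u+.0)/6-.5+190,v/6-.5+230)
sz=lambda u,v:(u/6-.5+360,v/6-.5+180)
# scene: right/far end of top (308,103), near-left end (215,168)
A,e=tri(t,tz(227,328),s,sz(308,105));print('far',A,e)
B,e=tri(t,tz(345,208),s,sz(220,168));print('near',B,e)
```

```text
[[-0.905 -0.001  0.425]
 [-0.425  0.002 -0.905]
 [ 0.    -1.    -0.002]]
jaw yaw -64.85861237471822
[  1  14  26  30  33  37  39  40  40  41  42  43  43  44  44  45  46  47
  50  54  65  70  87  91  94  96 107 112 114 117 123 125 127 129 130 131
 132 132 133 133 134 135]
((529.6788940429688, 157.26121520996094), (9.590532302856445, 48.691558837890625), 46.759559631347656)
((529.6671142578125, 157.26634216308594), (7.193981170654297, 46.365055084228516), 46.76883316040039)
t ((243.0582275390625, 278.259033203125), 19.65837860107422) ((530.5284423828125, 156.57591247558594), (67.03117370605469, 67.66126251220703), 147.39218139648438)
s ((402.5, 217.5), 22.327213287353516) ((514.5108032226562, 162.12930297851562), (68.66207885742188, 113.19566345214844), 64.68502044677734)
far [0.51279379 0.17297174 0.14327056] 0.0001766399622688143
near [0.54652399 0.1416909  0.14434615] 0.0001325596560554582
```

The blade centre is at about (0.530, 0.157) with yaw about -43°. The fork seat is at about (0.533, -0.215), with its axis yawed about 7°. Moving above the key.

send_rows(
  rows="0.0143 0.0451 0 0 0 0.1147;0.0143 0.0451 0 0 0 0.1147;0.0143 0.0451 0 0 0 0.1147;0.0143 0.0451 0 0 0 0.1147;0.0143 0.0451 0 0 0 0.1147;0.0143 0.0451 0 0 0 0.1147;0.0143 0.0451 0 0 0 0.1147;0.0143 0.0451 0 0 0 0.1147;0.0143 0.0451 0 0 0 0.1147;0.0143 0.0451 0 0 0 0.1147;0.0143 0.0451 0 0 0 0.1147;0.0143 0.0451 0 0 0 0.1147;0.0143 0.0451 0 0 0 0.1147;0.0143 0.0451 0 0 0 0.1147;0.0143 0.0451 0 0 0 0.1147;0.0143 0.0451 0 0 0 0.1147;0.0143 0.0451 0 0 0 0.1147;0 0 0 0 0 0;0 0 0 0 0 0",
  grip=0.085,
)

```text
clock: 2.0
tcp_pos: [0.5294, 0.1567, 0.2307]
orientation: [-1.49, 0.588, -0.586]
contact_force: [0.3, -0.4, -0.4]
grip_width: 0.0849
```

```bash
cat > st.py <<'E'
from bench import r
from h import *
o=r.get_obs();M=R.from_rotvec(o['orientation']).as_matrix()
print('t',round(o['clock'],2),'tcp',o['tcp_pos'].round(4),'yaw',np.degrees(np.arctan2(M[1,2],M[0,2])).round(2),'down',M[:,1].round(3),'F',o['contact_force'].round(2),'M',o['moment'].round(2),'w',round(o['grip_width'],4),'q',o['joints'].round(3))
E
python3 st.py
```

```text
t 2.0 tcp [0.5294 0.1567 0.2307] yaw 46.98 down [-0.001  0.    -1.   ] F [ 0.29 -0.36 -0.4 ] M [-0.04 -0.01 -0.01] w 0.0849 q [ 0.165  0.358 -0.702  1.815  0.261  1.064  0.186]
```

send_rows(
  rows="0 0 -0.026 0 0 0;0 0 -0.026 0 0 0;0 0 -0.026 0 0 0;0 0 -0.026 0 0 0;0 0 -0.026 0 0 0;0 0 0 0 0 0",
)

```text
clock: 2.6
tcp_pos: [0.5274, 0.1523, 0.0981]
orientation: [-1.494, 0.595, -0.588]
contact_force: [-0.3, 0.1, -0.1]
grip_width: 0.0847
```

send_rows(
  rows="0 0 0 0 0 0;0 0 0 0 0 0;0 0 0 0 0 0;0 0 0 0 0 0;0 0 0 0 0 0;0 0 0 0 0 0;0 0 0 0 0 0;0 0 0 0 0 0",
  grip=0,
  grip_force=50,
)

```text
clock: 3.4
tcp_pos: [0.5304, 0.1558, 0.1021]
orientation: [-1.489, 0.588, -0.59]
contact_force: [-0.7, -1.3, 5.8]
grip_width: 0.0132
```

```bash
python3 st.py
```

```text
t 3.4 tcp [0.5304 0.1558 0.1021] yaw 46.86 down [ 0.001 -0.    -1.   ] F [-0.69 -1.27  5.84] M [-0.23  0.19 -0.02] w 0.0132 q [ 0.092  0.515 -0.628  1.928  0.406  0.825  0.063]
```

send_rows(
  rows="0 0 0.002 0 0 0;0 0 0.002 0 0 0;0 0 0.002 0 0 0;0 0 0 0 0 0",
)

```text
clock: 3.8
tcp_pos: [0.5298, 0.1557, 0.1074]
orientation: [-1.489, 0.589, -0.589]
contact_force: [0.2, 0.3, -2.7]
grip_width: 0.0135
```

send_rows(
  rows="0 0 0.0015 0 0 0;0 0 0.0015 0 0 0;0 0 0 0 0 0",
)

```text
clock: 4.1
tcp_pos: [0.53, 0.1557, 0.1105]
orientation: [-1.489, 0.589, -0.589]
contact_force: [-0.0, -0.2, -3.3]
grip_width: 0.0135
```

send_rows(
  rows="0 0 0.001 0 0 0;0 0 0.001 0 0 0;0 0 0 0 0 0",
)

```text
clock: 4.4
tcp_pos: [0.5297, 0.1555, 0.1121]
orientation: [-1.49, 0.589, -0.589]
contact_force: [1.2, 1.3, -5.6]
grip_width: 0.0136
```

send_rows(
  rows="0 0 0.001 0 0 0;0 0 0 0 0 0",
)

```text
clock: 4.6
tcp_pos: [0.5295, 0.1555, 0.1122]
orientation: [-1.489, 0.59, -0.588]
contact_force: [3.5, 2.0, -17.4]
grip_width: 0.0133
```

```bash
python3 st.py
```

```text
t 4.6 tcp [0.5295 0.1555 0.1122] yaw 46.87 down [-0.001  0.    -1.   ] F [  3.53   2.01 -17.44] M [ 0.52 -1.02 -0.03] w 0.0133 q [ 0.101  0.501 -0.637  1.922  0.391  0.844  0.076]
```

Contact with the guard came at TCP z=0.112. Backing off 2 mm, turning 28°, then pulling lightly.

send_rows(
  rows="0 0 -0.0025 0 0 0;0 0 0 0 0 0.1222;0 0 0 0 0 0.1222;0 0 0 0 0 0.1222;0 0 0 0 0 0.1222;0 0 0 0 0 0",
)

```text
clock: 5.2
tcp_pos: [0.5303, 0.1556, 0.1114]
orientation: [-1.561, 0.206, -0.207]
contact_force: [-0.0, -0.0, -2.9]
grip_width: 0.0133
```

send_rows(
  rows="0 0 0.0025 0 0 0;0 0 0 0 0 0",
)

```text
clock: 5.4
tcp_pos: [0.5298, 0.1554, 0.1122]
orientation: [-1.56, 0.21, -0.209]
contact_force: [4.3, 2.2, -18.0]
grip_width: 0.0131
```

```bash
python3 st.py
```

```text
t 5.4 tcp [0.5298 0.1554 0.1122] yaw 74.69 down [-0.     0.001 -1.   ] F [  4.32   2.24 -18.03] M [ 0.53 -1.08  0.04] w 0.0131 q [ 0.183  0.533 -0.749  1.917  0.467  0.873  0.498]
```

send_rows(
  rows="0 0 -0.0025 0 0 0;0 0 0 0 0 0.105;0 0 0 0 0 0;0 0 0.0025 0 0 0;0 0 0 0 0 0",
)

```text
clock: 5.9
tcp_pos: [0.5296, 0.1555, 0.1123]
orientation: [-1.566, 0.128, -0.127]
contact_force: [4.5, 2.5, -18.1]
grip_width: 0.0133
```

send_rows(
  rows="0 0 -0.0025 0 0 0;0 0 0 0 0 0.105;0 0 0 0 0 0;0 0 0.0025 0 0 0;0 0 0 0 0 0",
)

```text
clock: 6.4
tcp_pos: [0.5297, 0.1555, 0.1123]
orientation: [-1.569, 0.045, -0.045]
contact_force: [4.2, 2.6, -17.4]
grip_width: 0.0134
```

send_rows(
  rows="0 0 -0.0025 0 0 0;0 0 0 0 0 0.105;0 0 0 0 0 0;0 0 0.0025 0 0 0;0 0 0 0 0 0",
)

```text
clock: 6.9
tcp_pos: [0.5297, 0.1554, 0.1122]
orientation: [-1.57, -0.037, 0.038]
contact_force: [5.1, 2.5, -18.4]
grip_width: 0.0137
```

```bash
python3 st.py
```

```text
t 6.9 tcp [0.5297 0.1554 0.1122] yaw 92.74 down [-0.001  0.001 -1.   ] F [  5.12   2.54 -18.42] M [ 0.67 -1.04 -0.01] w 0.0137 q [ 0.234  0.558 -0.821  1.914  0.518  0.895  0.771]
```

send_rows(
  rows="0 0 -0.0025 0 0 0;0 0 0 0 0 0.105;0 0 0 0 0 0;0 0 0.0025 0 0 0;0 0 0 0 0 0",
)

```text
clock: 7.4
tcp_pos: [0.5297, 0.1555, 0.1123]
orientation: [-1.567, -0.12, 0.12]
contact_force: [4.3, 3.3, -18.6]
grip_width: 0.0132
```

send_rows(
  rows="0 0 -0.0025 0 0 0;0 0 0 0 0 0.105;0 0 0 0 0 0;0 0 0.0025 0 0 0;0 0 0 0 0 0",
)

```text
clock: 7.9
tcp_pos: [0.5296, 0.1554, 0.1123]
orientation: [-1.56, -0.202, 0.203]
contact_force: [4.6, 2.6, -16.9]
grip_width: 0.0136
```

send_rows(
  rows="0 0 -0.0025 0 0 0;0 0 0 0 0 0.105;0 0 0 0 0 0;0 0 0.0025 0 0 0;0 0 0 0 0 0",
)

```text
clock: 8.4
tcp_pos: [0.5297, 0.1555, 0.1123]
orientation: [-1.551, -0.284, 0.285]
contact_force: [3.7, 1.8, -16.8]
grip_width: 0.0137
```

```bash
python3 st.py
```

```text
t 8.4 tcp [0.5297 0.1555 0.1123] yaw 110.79 down [-0.001  0.001 -1.   ] F [  3.71   1.8  -16.81] M [ 0.59 -1.04 -0.04] w 0.0137 q [ 0.282  0.585 -0.893  1.911  0.57   0.921  1.043]
```

send_rows(
  rows="0 0 -0.0025 0 0 0;0 0 0 0 0 0.105;0 0 0 0 0 0;0 0 0.0025 0 0 0;0 0 0 0 0 0",
)

```text
clock: 8.9
tcp_pos: [0.5297, 0.1555, 0.1124]
orientation: [-1.539, -0.367, 0.367]
contact_force: [3.0, 2.7, -16.9]
grip_width: 0.0131
```

send_rows(
  rows="0 0 -0.0025 0 0 0;0 0 0 0 0 0.105;0 0 0 0 0 0;0 0 0.0025 0 0 0;0 0 0 0 0 0",
)

```text
clock: 9.4
tcp_pos: [0.5296, 0.1554, 0.1125]
orientation: [-1.523, -0.449, 0.45]
contact_force: [3.1, 2.1, -17.7]
grip_width: 0.013
```

```bash
python3 st.py
```

```text
t 9.4 tcp [0.5296 0.1554 0.1125] yaw 122.86 down [-0.001  0.001 -1.   ] F [  3.11   2.08 -17.65] M [ 0.68 -0.85  0.  ] w 0.013 q [ 0.313  0.605 -0.94   1.909  0.604  0.94   1.226]
```

send_rows(
  rows="0 0 -0.0025 0 0 0;0 0 0 0 0 0.105;0 0 0 0 0 0;0 0 0.0025 0 0 0;0 0 0 0 0 0",
)

```text
clock: 9.9
tcp_pos: [0.5296, 0.1556, 0.113]
orientation: [-1.504, -0.531, 0.532]
contact_force: [0.8, 1.5, -11.0]
grip_width: 0.0134
```

send_rows(
  rows="0 0 -0.0025 0 0 0;0 0 0 0 0 0.105;0 0 0 0 0 0;0 0 0.0025 0 0 0;0 0 0 0 0 0",
)

```text
clock: 10.4
tcp_pos: [0.5302, 0.1559, 0.1139]
orientation: [-1.483, -0.613, 0.612]
contact_force: [-0.1, 0.0, -2.4]
grip_width: 0.0133
```

Run:
```python
import st
from bench import r;from h import *
for n in('scene','top'):
    f=r.grab_frame(n)
    roi=(300,120,500,290) if n=='scene' else (150,190,350,360)
    cv2.imwrite(f'pics/a_{n}.png',cv2.resize(f['pixels'][roi[1]:roi[3],roi[0]:roi[2],::-1],None,fx=3,fy=3))
```

```text
t 10.4 tcp [0.5302 0.1559 0.1139] yaw 134.91 down [ 0.001  0.    -1.   ] F [-0.14  0.03 -2.43] M [-0.   -0.02  0.  ] w 0.0133 q [ 0.342  0.626 -0.988  1.906  0.639  0.962  1.408]
```

View pics/a_scene.png

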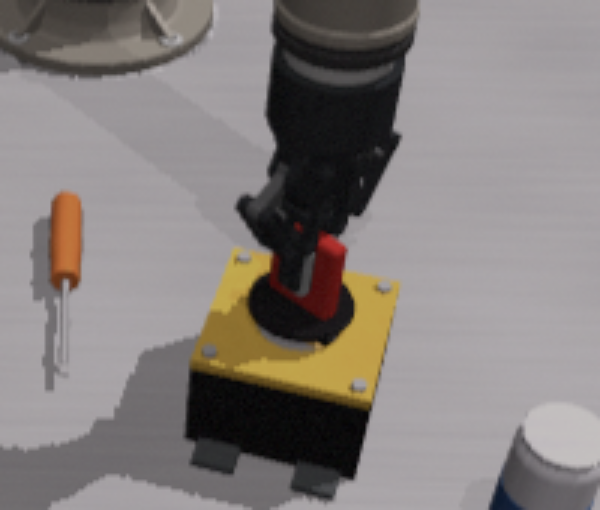

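The picture shows the key turned with the gripper, its cap raised about 10 mm off the cover. At 88° of turn the pull is free, with only the key's weight on the tool. Lifting gently.

send_rows(
  rows="0 0 0.002 0 0 0;0 0 0.002 0 0 0;0 0 0.002 0 0 0;0 0 0.002 0 0 0;0 0 0 0 0 0",
)

```text
clock: 11.0
tcp_pos: [0.5301, 0.1558, 0.1217]
orientation: [-1.482, -0.615, 0.614]
contact_force: [-0.2, -0.4, -2.8]
grip_width: 0.0133
```

```bash
python3 st.py
```

```text
t 11.0 tcp [0.5301 0.1558 0.1217] yaw 135.02 down [ 0.  0. -1.] F [-0.16 -0.42 -2.77] M [ 0.02  0.02 -0.02] w 0.0133 q [ 0.35   0.617 -0.997  1.901  0.628  0.975  1.419]
```

send_rows(
  rows="0 0 0.005 0 0 0;0 0 0.01 0 0 0;0 0 0.01 0 0 0;0 0 0.01 0 0 0;0 0 0.01 0 0 0;0 0 0.01 0 0 0;0 0 0.01 0 0 0;0 0 0.005 0 0 0;0 0 0 0 0 0",
)

```text
clock: 11.9
tcp_pos: [0.5303, 0.1558, 0.1922]
orientation: [-1.482, -0.615, 0.613]
contact_force: [0.4, 0.9, -2.7]
grip_width: 0.0133
```

send_rows(
  rows="-0.0068 -0.0318 0 0 0 -0.0553;-0.0068 -0.0318 0 0 0 -0.0553;-0.0068 -0.0318 0 0 0 -0.0553;-0.0068 -0.0318 0 0 0 -0.0553;-0.0068 -0.0318 0 0 0 -0.0553;-0.0068 -0.0318 0 0 0 -0.0553;-0.0068 -0.0318 0 0 0 -0.0553;-0.0068 -0.0318 0 0 0 -0.0553;-0.0068 -0.0318 0 0 0 -0.0553;-0.0068 -0.0318 0 0 0 -0.0553;-0.0068 -0.0318 0 0 0 -0.0553;-0.0068 -0.0318 0 0 0 -0.0553;0 0 0 0 0 0;0 0 0 0 0 0",
)

```text
clock: 13.3
tcp_pos: [0.4478, -0.2263, 0.1908]
orientation: [-1.568, -0.094, 0.095]
contact_force: [-0.3, 1.1, -2.0]
grip_width: 0.0133
```

Run:
```python
import st
from bench import r;from h import *;import pickle
F={}
for n in('scene','top'):
    f=r.grab_frame(n);F[n]=f
    cv2.imwrite(f'pics/b_{n}.png',f['pixels'][:,:,::-1])
    roi=(130,90,330,260) if n=='scene' else (370,190,570,360)
    cv2.imwrite(f'pics/bz_{n}.png',cv2.resize(f['pixels'][roi[1]:roi[3],roi[0]:roi[2],::-1],None,fx=4,fy=3.5))
pickle.dump(F,open('f1.pkl','wb'))
```

```text
t 13.3 tcp [ 0.4478 -0.2263  0.1908] yaw 96.92 down [-0.001  0.001 -1.   ] F [-0.27  1.09 -1.97] M [ 0.09 -0.05  0.04] w 0.0133 q [ 1.112  0.381 -0.93   1.958  0.365  0.982  1.7  ]
```

View pics/b_scene.png

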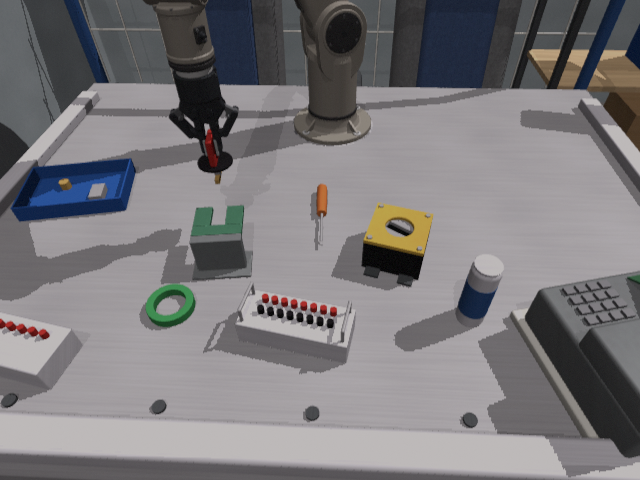

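View pics/bz_scene.png

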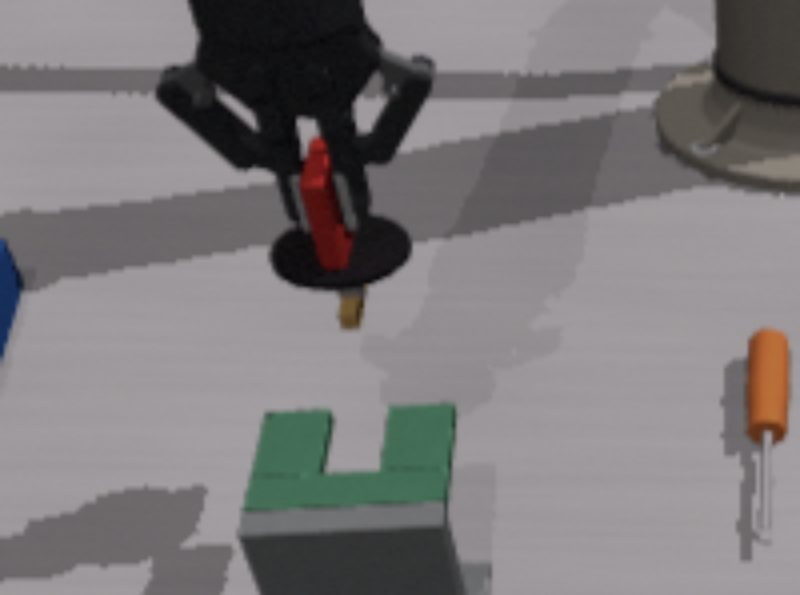

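Run:
```python
import pickle;from h import *
F=pickle.load(open('f1.pkl','rb'));s=F['scene'];t=F['top']
x,y,z=.4478,-.2263,.1908+.0137
print('pred cap ctr/bit/grip/top scene',proj(s,[[x,y,z-.033],[x,y,z-.068],[x,y,z],[x,y,z+.03]]).round(1).tolist())
V=hsv(s)[:,:,2]
c=big(V<50,(192,151,238,172));e=cv2.fitEllipse(cv2.convexHull(c));print(e)
print('cap at z-.036',ray(s,[215.2,160.6],z-.033)[0].round(4))
H=hsv(s).astype(int);m=((H[:,:,0]<8)|(H[:,:,0]>172))&(H[:,:,1]>130)&(H[:,:,2]>50)
print('red scene',cv2.boundingRect(big(m,(190,120,240,180))))
H=hsv(t).astype(int);m=((H[:,:,0]<8)|(H[:,:,0]>172))&(H[:,:,1]>130)&(H[:,:,2]>40)
print('fork centre check (mouth/end/seat)',)
u=np.array([.9928,.12]);v=np.array([-.12,.9928]);S=np.array([.533,-.215])
P=[np.r_[S+a*u+b*v,.09] for a,b in((-.04,.015),(-.04,-.015),(.017,.015),(.017,-.015),(-.04,.05),(-.04,-.05))]
print(proj(t,P).round(1).tolist());print(proj(s,P).round(1).tolist())
```

```text
pred cap ctr/bit/grip/top scene [[215.1, 161.7], [218.2, 175.4], [212.0, 148.1], [209.1, 135.1]]
((213.92344665527344, 160.54507446289062), (23.258272171020508, 35.23591995239258), 88.52363586425781)
cap at z-.036 [ 0.4438 -0.227   0.1715]
red scene (205, 129, 13, 38)
fork centre check (mouth/end/seat)
[[450.5, 303.1], [467.7, 301.2], [445.7, 270.5], [462.8, 268.6], [430.3, 305.2], [487.9, 299.1]]
[[227.6, 205.8], [213.4, 206.5], [225.3, 224.1], [210.4, 225.0], [244.2, 204.9], [196.7, 207.5]]
```

View pics/bz_top.png

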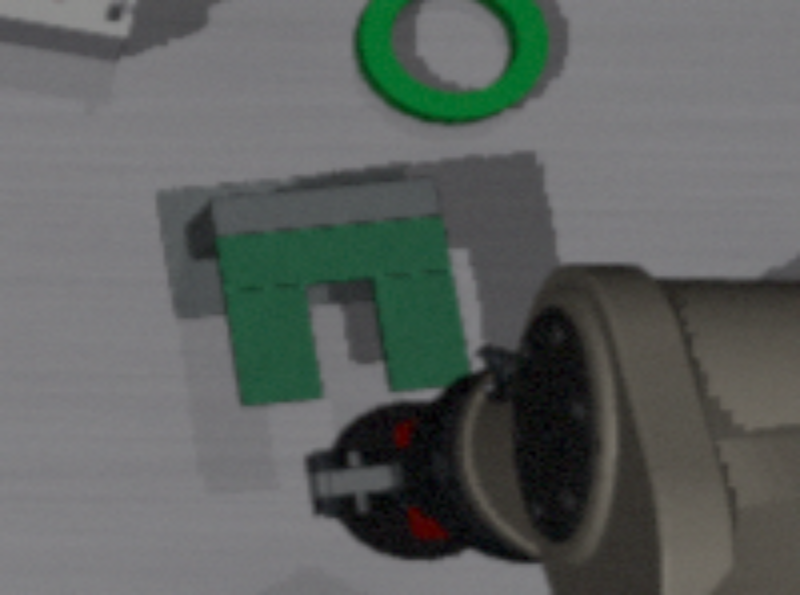

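send_rows(
  rows="0 0 -0.014 0 0 0;0 0 -0.014 0 0 0;0 0 -0.014 0 0 0;0 0 -0.014 0 0 0;0 0 -0.014 0 0 0;0 0 0 0 0 0;0 0 0 0 0 0",
)

```text
clock: 14.1
tcp_pos: [0.4483, -0.2257, 0.121]
orientation: [-1.568, -0.096, 0.097]
contact_force: [0.9, -0.0, -3.1]
grip_width: 0.0132
```

```bash
python3 st.py
```

```text
t 14.1 tcp [ 0.4483 -0.2257  0.121 ] yaw 97.03 down [-0.001  0.001 -1.   ] F [ 0.88 -0.04 -3.07] M [-0.02 -0.05  0.02] w 0.0132 q [ 1.039  0.477 -0.861  2.02   0.478  0.857  1.602]
```

send_rows(
  rows="0.0104 0.0013 0 0 0 0;0.0104 0.0013 0 0 0 0;0.0104 0.0013 0 0 0 0;0.0104 0.0013 0 0 0 0;0 0 0 0 0 0",
)

```text
clock: 14.6
tcp_pos: [0.4922, -0.22, 0.1217]
orientation: [-1.568, -0.099, 0.095]
contact_force: [0.7, 0.4, -3.1]
grip_width: 0.0134
```

send_rows(
  rows="0.0104 0.0013 0 0 0 0;0.0104 0.0013 0 0 0 0;0.0104 0.0013 0 0 0 0;0.0104 0.0013 0 0 0 0;0 0 0 0 0 0",
)

```text
clock: 15.1
tcp_pos: [0.5334, -0.2148, 0.1215]
orientation: [-1.568, -0.098, 0.095]
contact_force: [0.6, -1.0, -3.0]
grip_width: 0.0132
```

send_rows(
  rows="0 0 -0.002 0 0 0;0 0 -0.002 0 0 0;0 0 -0.002 0 0 0;0 0 0 0 0 0",
)

```text
clock: 15.5
tcp_pos: [0.5308, -0.2157, 0.1149]
orientation: [-1.569, -0.095, 0.096]
contact_force: [-0.1, -0.1, -3.3]
grip_width: 0.0133
```

```bash
python3 st.py
python3 - <<'E'
from bench import r;from h import *
f=r.grab_frame('scene');cv2.imwrite('pics/c.png',cv2.resize(f['pixels'][120:290,130:330,::-1],None,fx=4,fy=3.5))
E
```

```text
t 15.5 tcp [ 0.5308 -0.2157  0.1149] yaw 96.99 down [-0.001  0.    -1.   ] F [-0.07 -0.08 -3.28] M [-0.01  0.01 -0.02] w 0.0133 q [ 0.891  0.584 -0.817  1.863  0.527  0.926  1.521]
```

View pics/c.png

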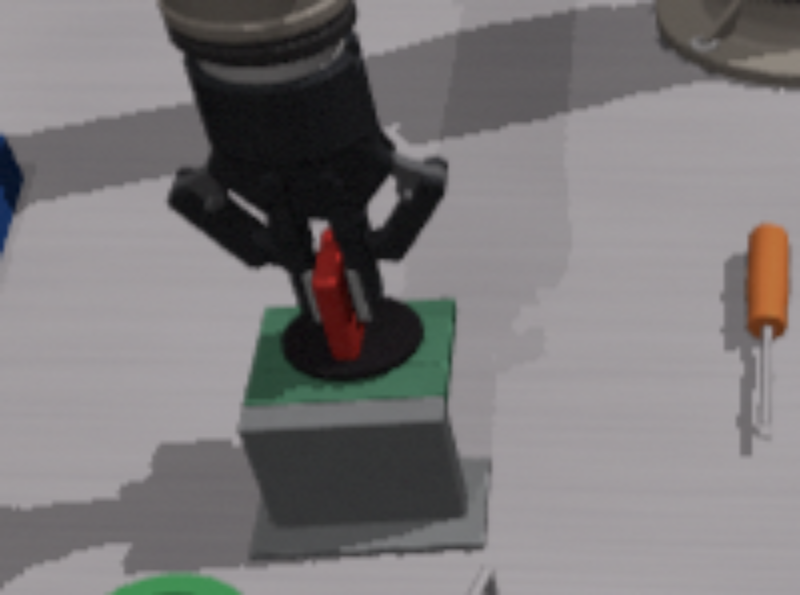

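Cap at (350,338) in the zoom: it sits over the prongs, centred in the gap. Lowering until it touches.

send_rows(
  rows="0 0 -0.001 0 0 0;0 0 -0.001 0 0 0;0 0 0 0 0 0",
)

```text
clock: 15.85
tcp_pos: [0.5314, -0.2156, 0.1132]
orientation: [-1.569, -0.096, 0.096]
contact_force: [0.5, -0.1, -2.3]
grip_width: 0.0132
```

send_rows(
  rows="0 0 -0.001 0 0 0;0 0 0 0 0 0",
)

```text
clock: 16.05
tcp_pos: [0.5315, -0.2156, 0.1123]
orientation: [-1.569, -0.096, 0.096]
contact_force: [0.8, 0.1, -2.2]
grip_width: 0.0129
```

send_rows(
  rows="0 0 -0.0005 0 0 0;0 0 0 0 0 0",
)

```text
clock: 16.25
tcp_pos: [0.5315, -0.2156, 0.1122]
orientation: [-1.569, -0.096, 0.096]
contact_force: [-2.0, 0.3, 2.5]
grip_width: 0.0131
```

send_rows(
  rows="0 0 -0.0005 0 0 0;0 0 0 0 0 0",
)

```text
clock: 16.45
tcp_pos: [0.5315, -0.2156, 0.1122]
orientation: [-1.569, -0.096, 0.096]
contact_force: [-4.3, 0.2, 8.8]
grip_width: 0.0136
```

Seated. Releasing and retreating upwards.

send_rows(
  rows="0 0 0.0005 0 0 0;0 0 0 0 0 0;0 0 0 0 0 0;0 0 0 0 0 0;0 0 0 0 0 0;0 0 0 0 0 0",
  grip=0.06,
)

```text
clock: 17.05
tcp_pos: [0.5315, -0.2155, 0.1117]
orientation: [-1.569, -0.096, 0.096]
contact_force: [0.3, 0.1, -0.2]
grip_width: 0.0603
```

send_rows(
  rows="0 0 0.01 0 0 0;0 0 0.02 0 0 0;0 0 0.03 0 0 0;0 0 0.03 0 0 0;0 0 0.03 0 0 0;0 0 0 0 0 0;0 0 0 0 0 0",
)

```text
clock: 17.75
tcp_pos: [0.5318, -0.2157, 0.2329]
orientation: [-1.57, -0.097, 0.095]
contact_force: [0.1, -0.7, -0.2]
grip_width: 0.0601
```

```bash
python3 st.py
python3 - <<'E'
from bench import r;from h import *;import pickle
F={}
for n in('scene','top'):
    f=r.grab_frame(n);F[n]=f;cv2.imwrite(f'pics/d_{n}.png',f['pixels'][:,:,::-1])
pickle.dump(F,open('f2.pkl','wb'))
s=F['scene']
x,y=.5315,-.2156
print(proj(s,[[x,y,.093],[x,y,.126],[x,y,.156]]).round(1).tolist())
H=hsv(s).astype(int);m=((H[:,:,0]<8)|(H[:,:,0]>172))&(H[:,:,1]>130)&(H[:,:,2]>50)
c=big(m,(180,160,250,240));print(cv2.boundingRect(c),cv2.fitLine(c,cv2.DIST_L2,0,.01,.01).ravel(),cv2.approxPolyDP(c,1.5,True)[:,0].tolist())
cv2.imwrite('pics/dz.png',cv2.resize(s['pixels'][140:290,130:330,::-1],None,fx=4,fy=4))
E
```

```text
t 17.75 tcp [ 0.5318 -0.2157  0.2329] yaw 97.0 down [ 0.001 -0.001 -1.   ] F [ 0.08 -0.68 -0.17] M [-0.02  0.01  0.  ] w 0.0601 q [ 0.966  0.451 -0.904  1.757  0.391  1.123  1.631]
[[218.3, 217.3], [215.3, 205.2], [212.4, 193.5]]
(209, 187, 13, 37) [9.9638395e-02 9.9502373e-01 2.1487805e+02 2.0500000e+02] [[211, 187], [209, 197], [210, 211], [213, 222], [219, 223], [221, 206], [216, 187]]
```

View pics/dz.png

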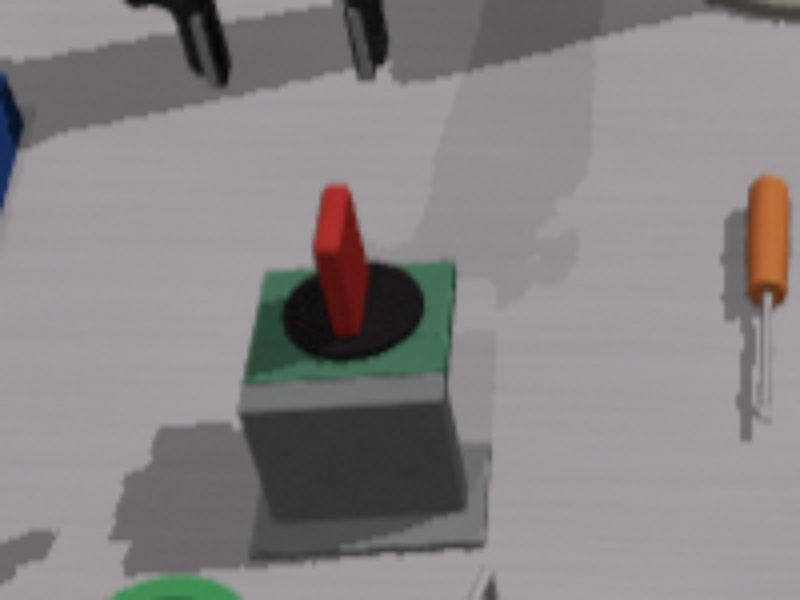

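View pics/d_top.png

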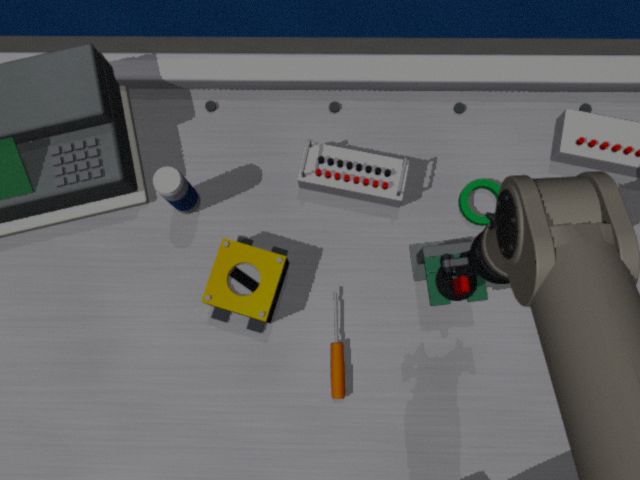

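The key hangs upright, with its cap flat on the prongs and its centre at the predicted pixel. The bystanders haven't moved and the gripper is clear above. Handing in.

```bash
python3 -c "
from bench import r
print(r.hand_in())"
```

```text
the job is handed in; nothing more can be done
None
```

The red key is out of the isolator and hanging by its cap in the green fork, upright and let go. I handed the job in at about 18 s of the 56 s allowed.

- **Drawing it out:** I lifted the key about 10 mm until the guard stopped it, then turned it anticlockwise in 6° steps, starting at 28°. Each light pull met 17–18 N until 76°. It eased to 11 N at 82°, and at 88° only the key's weight was left, so I lifted it straight out there.
- **Hanging it:** I brought it in through the fork's mouth with about 9 mm of clearance, lowered it until the cap touched the prongs, opened the gripper and backed off upwards.
- **Last checks:** In the scene picture the blade centre is within 1 pixel of where I predicted it for (0.5315, -0.2156), about 2 mm from my measured seat point. The cap lies flat and the key is upright. The gripper was about 8 cm above the key, with almost no force on it. The terminal box, screwdriver, can and tape look unmoved; I compared them by eye only.
- **One disagreement:** The two cameras differed by about 4 mm on where the fork's mouth is along x, so I used the average. That is well inside the 20 mm tolerance.

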